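Load the mortar into the child-latched sanitising chest and start it

ROBOT

A 6-joint arm with a two-finger parallel gripper is mounted at the origin on the work surface. World frame = base frame: x ahead of the robot, y to its left, z up, the work surface at z = 0. Lengths are in m, angles in rad, forces in N, time in s.
With the tool pointing down it reaches from about 0.375 to 0.9 m from the base axis. Payload 3.1 kg.
Tool frame: the origin (TCP) lies midway between the tips of the shut fingers; the grasp point (between the pads) lies 19 mm behind it (arm.grip_point_offset is the distance from the TCP to the grasp point, in m); z points along the fingers, x is the direction in which the jaws open and shut, and the axes are right-handed (so a half turn about z gives the same grasp; the last joint's range is limited). The gripper opens to 85 mm and grips with 20 to 120 N. Pads are 22 mm wide; open, the fingers measure 114 mm over their backs; the gripper's body (76 mm by 85 mm) begins 54 mm behind the grasp point. The pads swing forward as they close: fully open they stand 13 mm farther back than shut.
Start: joints at [1.127, 0.527, 1.433, -0, 1.181, -0.178], TCP at [0.164, 0.603, 0.231] pointing down, gripper open.
Joint ranges: [-3.08, 3.08], [-0.75, 2.2], [0.22, 2.44], [-1.43, 4.57], [0, 2.65], [-2.85, 2.85]. Speed limits (rad/s): [2.79, 2.79, 3.14, 3.14, 3.14, 3.14].

INTERFACE

Orientations are given as a 3x3 rotation matrix whose columns are the frame's x, y, z axes.
In Python, from rig import arm, cams gives the robot as it stands.
- The arm moves only by the shell command python3 -m handwheel 'ROWS' [FORCE]. ROWS is text: rows parted by semicolons, each of 7 numbers parted by spaces: the shift along the tool's x, y, z in cm, then the turn, a rotation vector about the tool's x, y, z in rad, then the opening, from 0 (shut) to 1 (fully open). A call has 1 to 20 rows; each row shifts and turns the commanded pose from where the row before left it, along the tool's axes as they then stand; what a row does not reach is not made up. A row lasts 1/12 s, in which the tool goes at most 41.7 mm and 7.16 degrees, less where a joint would pass 70% of its speed; a pose out of reach is approached as far as the arm can. A call is refused whole if a number of a shift passes 4.17 or a number of a turn 0.125, either way. A call with a gripper value outside its range is refused whole. The fingers move at their own pace and stop on an object; FORCE is the grip in N (left out, the last holds). Time passes only in rows, so rows that do not move let the fingers close. It gives the time, the measured TCP pose, the force and the opening at its end, in the units of the state.
- arm.get_obs(): the state, without advancing time (a new reading comes with each control period).
- cams.read_camera(name): name is "side" or "top" or "wrist"; returns a dict with "image" (480x640x3 uint8, blue, green, red), "fx", "fy", "cx", "cy" (pixels), "k1" (the pictures are not rectified: a ray, as slopes to the right and down, at radius r is drawn at 1 + k1 r^2 times it, then the intrinsics apply), "extrinsics" (4x4, takes a point from camera to world coordinates). Camera axes: x right, y down, z forward; pixel columns grow to the right and rows downward; lengths in m; the calibration is good to about 2 mm. A picture is of the moment at which its call begins. There is no depth.
- arm.job_done(): hands the job in, once; it reports no verdict.
The state is a dict: "time_s": time; "joint_positions": joint angles; "qd": joint speeds; "joint_efforts": joint torques, N m; "position": TCP position; "eef_rot": TCP orientation; "force": force on the tool from outside, world axes, zero at the start; "torque": the same for the moment, N m; "finger_gap": finger opening in m.
Only numpy, scipy, OpenCV 4.12 (cv2) and the standard library are available. Lean on these libraries where they do the work, as an engineer would, in place of code of your own. Each camera call takes 0.05 s, during which the arm holds its last target. There are 200 camera calls.

TASK

Put the wooden mortar in the sanitising chest and start it: slide the top door open as far as its safety hook allows, press the hook down through the gap and, keeping it down, push the door on until it is fully open. Stand the mortar upright on the chest's floor, let go, and slide the door fully shut so that the hook catches again. Then push the spring toggle over to its stop on the side away from the door, hold it there for a good second, let it recentre, and leave the incense cup and the sugar jar where they stand.

Things in the scene. Friction and masses are not known exactly. Their poses are not given: they have to be found in the camera images.
- chest: White plastic sanitising chest, fixed, 220 (x) x 410 (y) x 120 mm high. Origin: centre of its underside; x across (-x side faces the robot), y its long direction, z up. Top, by chest y: fixed grey panel -205 to -95 mm (z 120); opening -95 to +70 (x -100 to +100), closed by the door; fixed white cover 75 to 205 (z 111), over which the door slides, overhanging the end by 30 mm when open.
- chest_floor (a point): Good place for the mortar's foot: on the chest's inner floor (z 8 mm in the chest's frame), in the middle of the part of the opening that the hook leaves clear; chest x +22, y -13 mm. With the door fully open, clear from chest x -50 to +100 and y -95 to +70 mm. Axes as the chest's.
- door (a joint): Sliding door, m: 0 shut (edge meets the grey panel), grows towards chest +y, 0.165 fully open. At about 0.044 the hook catches a lip under the panel and stops it, leaving a 44 mm gap, until pressed. Starts at 0 to 0.012. Stays where left; friction 1.5 N plus 6 N per m/s. Slid shut, the hook's ramp ducks under the lip and springs up by itself (about 4 N more).
- door_edge (a point): Middle of the upper edge of the door's leading (-y) side, 120 mm above the table. The door is an aluminium plate 206 mm wide (x), 165 mm long (y), 8 mm thick, its top at z 120 mm. Axes as the chest's.
- door_handle (a point): Centre of the black bar handle on top of the door, 40 mm behind the door's edge (+y) and 135 mm above the table: 80 mm long across the chest (x), 14 mm thick (y), from z 120 to 150 mm.
- hook (a joint): Angle of the sprung safety hook, rad: 0 up (caught), grows as it is pressed down, stop at 0.30; clears the lip from about 0.12. It rides under the door: its arm runs from a pivot 16 mm behind the door's edge to an upturned barb 52 to 70 mm before it, under the panel. Springs up when let go.
- hook_press (a point): Where to press: top face of the hook's flat black arm, 22 mm before the door's edge (mid-gap at the catch), 100 mm above the table, 20 mm below the door's top. The arm, 30 mm wide (x), lies at chest x -68. Pressing 5 mm (6 N) frees it, 11 mm (11 N) is its stop. A finger in the gap can hold it down and push the door's edge to chest +y at once. The chest's inner wall beside it is at x -100.
- toggle (a joint): Angle of the spring-centred toggle on the grey panel, rad: 0 centred, positive when it leans away from the door (chest -y), stops at +0.42 and -0.42. About 5 N at its tip takes it to the stop.
- toggle_tip (a point): Centre of the toggle's black paddle, 164 mm above the table when upright. The paddle is 30 mm wide (x), 12 mm thick (y), 24 mm high, on a steel stem 13 mm thick; it pivots 42 mm lower, at chest x 0, y -170, z 122 mm.
- mortar_center (a point): Small wooden mortar (goblet-shaped cup, open on top), 80 mm high: this point is on its axis, half-way up (40 mm above its foot). Straight outside, 58 mm in diameter, from 34 mm above the foot to the rim; waist 44 mm, foot 54 mm. About 0.22 kg. It stands on the tray among the incense cup and sugar jar. z along its axis.
- tray: Round woven-look plastic tray, fixed, 270 mm across, floor 6.5 mm above the table, rim about 14 mm high. Origin: centre of its underside.
- incense_cup: Black ceramic incense cup, flared, 76 mm across, 65 mm high, on the tray; leave it. Origin: centre of its foot.
- sugar_jar: White ceramic jar with a steel cap, 68 mm across, 85 mm high, on the tray; leave it. Origin: centre of its foot.
Not all that is in view belongs to the job. What is shaped like the part that bears mortar_center but blue or turquoise is not meant.

How it is judged:
By the outcome, as a careful person would: the job done as asked, in the order asked, and still so for the second after the job is handed in, with the robot touching nothing.
It also fails if it takes over 72 s, if anything falls off the work surface, if the arm or the gripper's body presses on something with over 40 N, if the wrist force passes 120 N, or if a joint passes its speed limit or range.

## Working session

There is one attempt and no reset: what is moved stays moved. The work goes in short steps, Python scripts to look and compute and a shell command to move; the robot and the scene stay as the last step left them, time stands still between calls to the robot, and variables do not carry over. Pictures are saved under pics/ and viewed, about 8 in all and at most 12, crops included, and the job is handed in when it is done.

```bash
ls; mkdir -p pics; python3 - <<'E'
from rig import arm,cams
import cv2,numpy as np
np.set_printoptions(precision=4,suppress=True)
o=arm.get_obs()
print({k:o[k] for k in("time_s","position","eef_rot","force","finger_gap")})
for n in("side","top"):
    c=cams.read_camera(n);cv2.imwrite(f"pics/{n}0.png",c["image"])
    print(n,c["fx"],c["fy"],c["cx"],c["cy"],c["k1"]);print(c["extrinsics"])
E
```

```text
pics
{'time_s': 0.0, 'position': array([0.1638, 0.6024, 0.2303]), 'eef_rot': array([[ 0.2627,  0.9649, -0.001 ],
       [ 0.9649, -0.2627, -0.002 ],
       [-0.0022, -0.0004, -1.    ]]), 'force': array([ 0.2593,  0.1696, -0.9473]), 'finger_gap': 0.08565907216963535}
side 543.7074028448433 543.7074028448433 318.1500841319378 242.6740102326211 -0.10128092344977191
[[ 0.8114 -0.4396  0.3852 -0.0617]
 [-0.5843 -0.5918  0.5553 -0.6479]
 [-0.0161 -0.6756 -0.7371  1.1885]
 [ 0.      0.      0.      1.    ]]
top 504.8364187750906 504.8364187750906 315.48119225925825 235.25974656245856 -0.10398733211199904
[[ 0.0223 -0.9802  0.1969  0.2529]
 [-0.9997 -0.0222  0.0027  0.123 ]
 [ 0.0017 -0.197  -0.9804  1.3911]
 [ 0.      0.      0.      1.    ]]
```

View pics/top0.png

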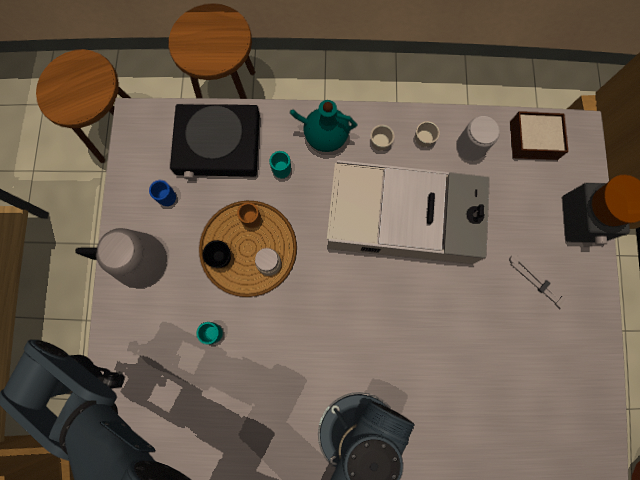

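View pics/side0.png

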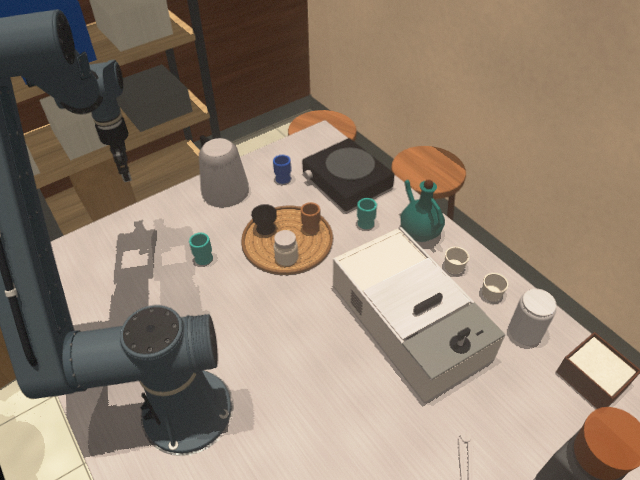

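The top view shows the mortar at about (249,213) on the tray, the cup at (217,255) and the jar at (267,261). The chest spans x 328–489, with the handle at (431,208) and the toggle at (476,213). I'll enlarge this to read it more closely.

```bash
cat > h.py <<'E'
import numpy as np,cv2
from rig import arm,cams
np.set_printoptions(precision=4,suppress=True)
def params(c):
    K=np.array([[c["fx"],0,c["cx"]],[0,c["fy"],c["cy"]],[0,0,1.]]);return K,np.array([c["k1"],0,0,0.]),np.array(c["extrinsics"])
def ray(c,px):
    K,d,E=params(c);u=cv2.undistortPoints(np.array([[px]],float),K,d)[0,0]
    return E[:3,3],E[:3,:3]@np.array([u[0],u[1],1])
def at_z(c,px,z):
    o,r=ray(c,px);return o+r*(z-o[2])/r[2]
def proj(c,P):
    K,d,E=params(c);W=np.linalg.inv(E);return cv2.projectPoints(np.atleast_2d(np.array(P,float)),cv2.Rodrigues(W[:3,:3])[0],W[:3,3],K,d)[0][:,0]
E
python3 - <<'E'
import cv2,numpy as np
i=cv2.imread("pics/top0.png");a=cv2.resize(i[155:270,320:500],None,fx=4.4,fy=4.4,interpolation=cv2.INTER_CUBIC)
cv2.imwrite("pics/c1.png",a)
b=cv2.resize(i[195:300,195:305],None,fx=5,fy=5,interpolation=cv2.INTER_CUBIC)
cv2.imwrite("pics/c2.png",b)
E
```

```text
(no output)
```

View pics/c1.png

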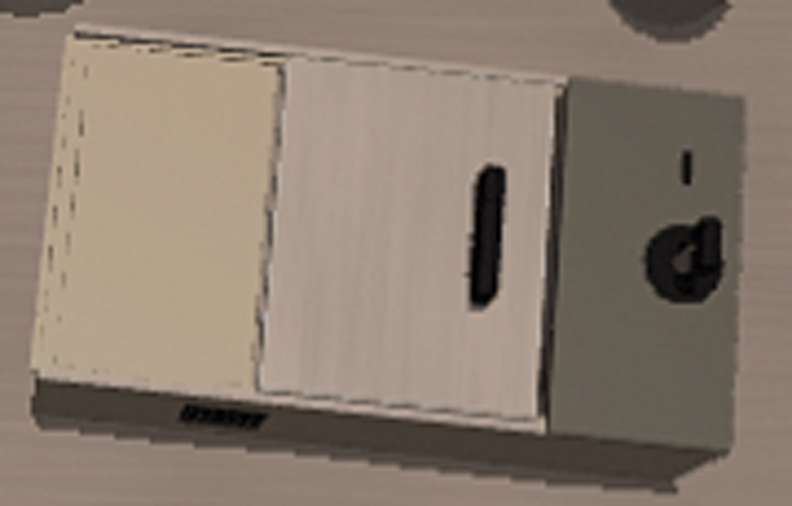

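View pics/c2.png

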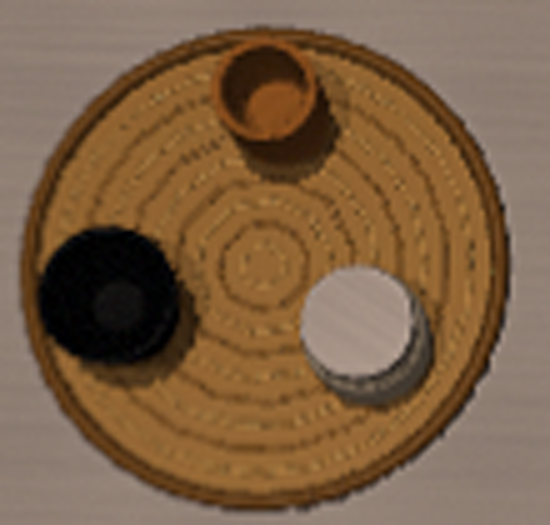

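```bash
cat > m.py <<'E'
from h import *
from scipy.optimize import least_squares
c=cams.read_camera("top")
f=lambda u,v:(320+(u+.5)/4.4-.5,155+(v+.5)/4.4-.5)
C=[((.110,-.205,.12),f(745,98)),((-.110,-.205,.12),f(733,453)),((.110,-.095,.12),f(568,78)),((-.110,-.095,.12),f(548,432)),((.11,.205,.111),f(70,35)),((-.11,.205,.111),f(32,375))]
X=np.array([a for a,_ in C]);U=np.array([b for _,b in C])
def W(p,X):
    X=np.atleast_2d(X);s,k=np.sin(p[2]),np.cos(p[2]);return np.c_[p[0]+k*X[:,0]-s*X[:,1],p[1]+s*X[:,0]+k*X[:,1],X[:,2]]
s=least_squares(lambda p:(proj(c,W(p,X))-U).ravel(),[.6,-.1,0])
p=s.x;print("chest",p,"resid",s.fun.reshape(-1,2))
def inch(q):
    d=q-np.r_[p[:2],0];k,t=np.cos(p[2]),np.sin(p[2]);return np.r_[k*d[0]+t*d[1],-t*d[0]+k*d[1],q[2]]
for n,u,z in(("handle",(487,237),.15),("doorfar",(275,225),.12),("dooredge",(550,255),.12),("toggletop",(707,232),.176)):print(n,inch(at_z(c,f(*u),z)))
g=lambda u,v:(195+(u+.5)/5-.5,195+(v+.5)/5-.5)
for n,u,z in(("mortar",(266,91),.0865),("cup",(109,295),.0715),("jar",(357,321),.0915),("tray",(266,268),.014)):print(n,at_z(c,g(*u),z))
print("mortar w",at_z(c,g(215,91),.0865)-at_z(c,g(318,91),.0865))
c=cams.read_camera("side")
for n,u in(("mortar rim",(311,209)),):print(n,at_z(c,u,.0865))
print("proj side", proj(c,W(p,X)))
E
python3 m.py
```

```text
chest [ 0.5864 -0.1188 -0.0865] resid [[-0.0945 -0.2571]
 [-0.5086  0.1399]
 [-0.3645 -0.3342]
 [-0.3903  0.422 ]
 [ 0.6204 -1.6144]
 [ 0.7294  1.5615]]
handle [-0.004  -0.0464  0.15  ]
doorfar [-0.0023  0.0737  0.12  ]
dooredge [-0.0023 -0.091   0.12  ]
toggletop [ 0.006  -0.1675  0.176 ]
mortar [0.5719 0.3083 0.0865]
cup [0.4623 0.3888 0.0715]
jar [0.4485 0.2541 0.0915]
tray [0.4886 0.3137 0.014 ]
mortar w [-0.0012  0.0551  0.    ]
mortar rim [0.5754 0.303  0.0865]
proj side [[504.1645 332.8078]
 [430.1626 377.892 ]
 [472.9043 300.5291]
 [400.2864 341.3692]
 [399.3033 227.717 ]
 [331.4244 259.4644]]
```

```bash
python3 - <<'E'
import cv2
i=cv2.imread("pics/side0.png")
a=cv2.resize(i[225:405,325:510],None,fx=3.2,fy=3.2,interpolation=2);b=cv2.resize(i[195:285,235:340],(210*0+196*2//2*0+210,180))
a[:180,a.shape[1]-210:]=b
cv2.imwrite("pics/c3.png",a)
E
```

```text
(no output)
```

View pics/c3.png

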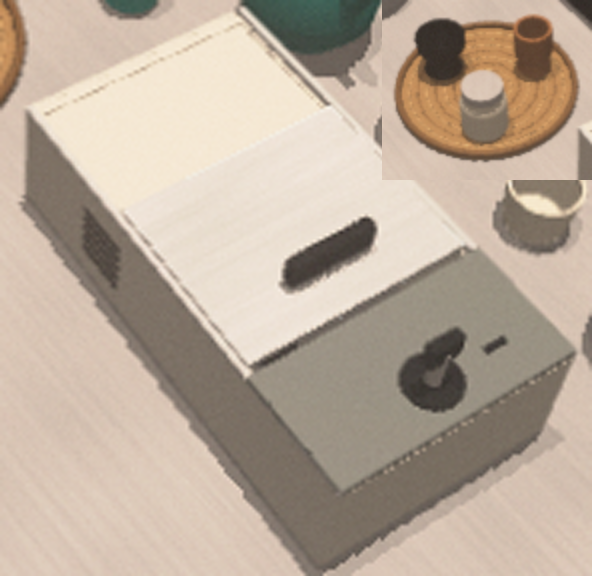

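The side view puts the panel corners at about (432,379), (504,335), (472,302) and (402,343), roughly 3 mm off the fit from the top view. I'll fit both views jointly. The door is about 4 mm open.

```bash
cat > m2.py <<'E'
from h import *
from scipy.optimize import least_squares
ct=cams.read_camera("top");cs=cams.read_camera("side")
f=lambda u,v:(320+(u+.5)/4.4-.5,155+(v+.5)/4.4-.5);s_=lambda u,v:(325+(u+.5)/3.2-.5,225+(v+.5)/3.2-.5)
X=np.array([(.110,-.205,.12),(-.110,-.205,.12),(.110,-.095,.12),(-.110,-.095,.12)])
T=np.array([f(745,98),f(733,453),f(568,78),f(548,432)]);S=np.array([s_(574,352),s_(343,492),s_(470,248),s_(248,378)])
def W(p,X):
    s,k=np.sin(p[2]),np.cos(p[2]);return np.c_[p[0]+k*X[:,0]-s*X[:,1],p[1]+s*X[:,0]+k*X[:,1],X[:,2]]
for w in((1,0),(0,1),(1,1)):
    s=least_squares(lambda p:np.r_[w[0]*(proj(ct,W(p,X))-T).ravel(),w[1]*(proj(cs,W(p,X))-S).ravel()],[.6,-.1,0]);print(w,s.x,s.cost)
m=lambda r:at_z(cs,r,.0865)
print("mortar side",m((310.5,207.3)))
E
python3 m2.py
cat >> h.py <<'E'
CH=[.5864,-.1188,-.0865]
def inch(q):
    d=np.array(q)-[CH[0],CH[1],0];k,t=np.cos(CH[2]),np.sin(CH[2]);return np.r_[k*d[0]+t*d[1],-t*d[0]+k*d[1],q[2]]
def st():
    o=arm.get_obs();R=o["eef_rot"];print("t",round(o["time_s"],2),"chest",inch(o["position"])*1000,"yaw err",np.arctan2(R[1,0],R[0,0])-np.pi/2-CH[2],"zaxis",R[:,2],"F",o["force"],"gap",o["finger_gap"])
if __name__=="__main__":st()
E
```

```text
(1, 0) [ 0.5863 -0.1197 -0.0857] 0.22544478127642492
(0, 1) [ 0.5833 -0.1218 -0.0748] 3.8069578951901515
(1, 1) [ 0.5849 -0.1208 -0.0796] 5.333433038479818
mortar side [0.5784 0.3097 0.0865]
```

```bash
sed -i 's/^CH=.*/CH=[.5853,-.1205,-.084]/' h.py
python3 -m handwheel '0 0 0 0 0 -0.091 0;0 0 0 0 0 -0.091 0;-2 1.2 0 0 0 0 0;-3 1.9 0 0 0 0 0;-3 1.9 0 0 0 0 0;-3 1.9 0 0 0 0 0;-3 1.9 0 0 0 0 0;-3 1.9 0 0 0 0 0;-3 1.9 0 0 0 0 0;-3 1.9 0 0 0 0 0;-3 1.9 0 0 0 0 0;-3 1.9 0 0 0 0 0;-3 1.9 0 0 0 0 0;-3 1.9 0 0 0 0 0;-3 1.9 0 0 0 0 0;-3 1.9 0 0 0 0 0;-3 1.9 0 0 0 0 0;-3 1.9 0 0 0 0 0' 30; python3 h.py
```

```text
time_s: 1.8
position: [0.4214, 0.1081, 0.2316]
eef_rot: [[0.084, 0.996, 0.001], [0.996, -0.084, 0.0], [0.0, 0.001, -1.0]]
force: [-0.1, 0.7, -0.3]
finger_gap: -0.0002
t 1.8 chest [-182.5444  214.0878  231.5821] yaw err 2.0530762504938904e-06 zaxis [ 0.0007  0.0001 -1.    ] F [-0.1128  0.7329 -0.2785] gap -0.00022865209759056072
```

```bash

python3 -m handwheel '-3 1.83 0 0 0 0 0;-3 1.83 0 0 0 0 0;-3 1.83 0 0 0 0 0;-3 1.83 0 0 0 0 0;-3 1.83 0 0 0 0 0;-3 1.83 0 0 0 0 0;-3 1.83 0 0 0 0 0;-3 1.83 0 0 0 0 0;-3 1.83 0 0 0 0 0;-2.9 1.8 0 0 0 0 0;0 0 0 0 0 0 0;0 0 0 0 0 0 0'>/dev/null; python3 h.py; python3 - <<'E'
from h import *
c=cams.read_camera("wrist");cv2.imwrite("pics/w1.png",c["image"])
for n,P in (("handle lo",(-.04,-.051,.15)),("handle hi",(.04,-.051,.15)),("panel corner",(.11,-.095,.12)),("panelc2",(-.11,-.095,.12)),("toggle",(0,-.170,.176)),("tcp",inch(arm.get_obs()["position"]))):
    k,s=np.cos(CH[2]),np.sin(CH[2]);x,y,z=P;print(n,proj(c,[CH[0]+k*x-s*y,CH[1]+s*x+k*y,z]))
E
```

```text
t 2.8 chest [  0.0657 -85.0632 230.8522] yaw err -0.002459983176814909 zaxis [ 0.0002  0.0001 -1.    ] F [-0.4525  0.2071  0.1006] gap -0.00027864994327838255
handle lo [[367.2381 195.6619]]
handle hi [[362.2362 303.7597]]
panel corner [[304.6263 357.7564]]
panelc2 [[300.5228  84.9133]]
toggle [[179.7615 267.6501]]
tcp [[319.2069 310.6445]]
```

View pics/w1.png

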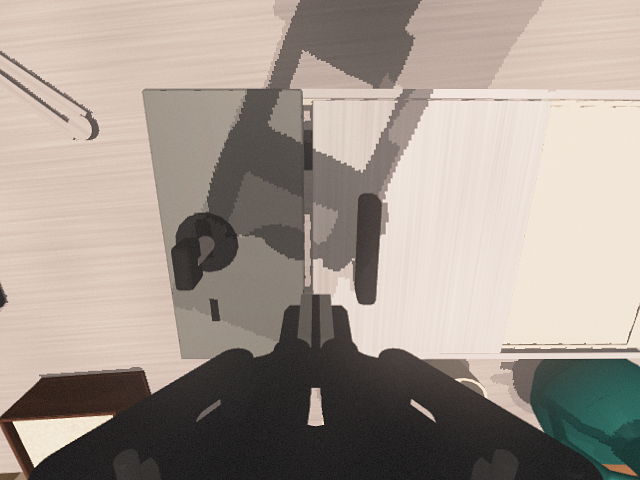

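The wrist view matches the fit: the handle top is at about (368,195–303) and the panel edge at u≈303. The door is about 6 mm open. Next I'll go down behind the handle and push.

```bash

python3 -m handwheel '0 0 3 0 0 0 0;0 0 3 0 0 0 0;0 0 3 0 0 0 0;0 0 1 0 0 0 0;0.7 0 0 0 0 0 0;0.5 0 0 0 0 0 0;0.5 0 0 0 0 0 0;0.5 0 0 0 0 0 0;0.5 0 0 0 0 0 0;0.5 0 0 0 0 0 0;0.5 0 0 0 0 0 0;0.5 0 0 0 0 0 0;0.4 0 0 0 0 0 0;0.3 0 0 0 0 0 0;0.2 0 0 0 0 0 0'>/dev/null; python3 h.py; 
```

```text
t 4.1 chest [ -0.3664 -31.791  131.3451] yaw err 0.0004067445404846576 zaxis [ 0.0003  0.     -1.    ] F [ 0.9711 -1.99    1.3626] gap -0.00031182953122331996
```

```bash

python3 -m handwheel '0.2 0 0 0 0 0 0;0.2 0 0 0 0 0 0;0.1 0 0 0 0 0 0'>/dev/null; python3 h.py; python3 -m handwheel '0.2 0 0 0 0 0 0;0.2 0 0 0 0 0 0'>/dev/null; python3 h.py
```

```text
t 4.35 chest [ -0.3055 -30.5039 131.4186] yaw err 0.002241846330319916 zaxis [-0.0002 -0.0064 -1.    ] F [ -2.9075 -12.3843  -0.611 ] gap -7.11124499022227e-05
t 4.52 chest [ -0.2289 -30.1981 131.5   ] yaw err 0.003887975399804386 zaxis [-0.0007 -0.0127 -0.9999] F [ -5.0621 -23.6095  -2.0006] gap 0.00018097205184481048
```

```bash

python3 -m handwheel '-2 0 0 0 0 0 0;-2 0 0 0 0 0 0;-0.8 0 0 0 0 0 0;0 -2.2 0 0 0 0 0;0 -2.3 0 0 0 0 0;0 -2.3 0 0 0 0 0;0 0 0 0 0 0 0;0 0 0 0 0 0 0'>/dev/null; python3 h.py;  python3 - <<'E'
from h import *
c=cams.read_camera("wrist");cv2.imwrite("pics/w2.png",c["image"])
E
```

```text
t 5.18 chest [-69.9169 -70.324  131.0517] yaw err -0.000873414086505056 zaxis [-0.0017  0.0018 -1.    ] F [ 0.6144  0.452  -0.2222] gap -0.0004633533336673709
```

View pics/w2.png

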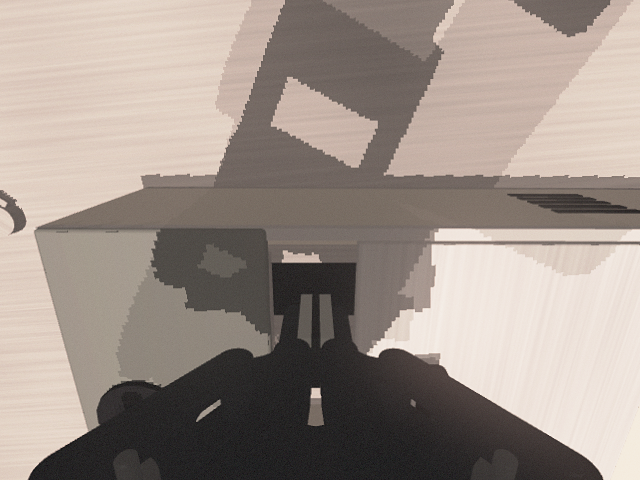

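The gap runs from u 268 to 357. The finger is at u≈318, above the black hook arm, so I'll shift it 2 mm and press.

```bash

python3 -m handwheel '-0.2 0.1 1 0 0 0 0;0 0 1 0 0 0 0;0 0 0.8 0 0 0 0;0 0 0.2 0 0 0 0;0 0 0.2 0 0 0 0;0 0 0 0 0 0 0'>/dev/null; python3 h.py; python3 -m handwheel '0 0 0.2 0 0 0 0;0 0 0.2 0 0 0 0;0 0 0.2 0 0 0 0;0 0 0 0 0 0 0'>/dev/null; python3 h.py
```

```text
t 5.73 chest [-67.6496 -72.9206  98.8269] yaw err 0.00033003262790758103 zaxis [-0.001   0.0008 -1.    ] F [-0.5242  0.129   2.9207] gap 2.1930700331000692e-05
t 6.07 chest [-67.5689 -73.1859  94.0556] yaw err 0.0003741170615804562 zaxis [ 0.0002 -0.0002 -1.    ] F [-2.0553  0.3575  9.7088] gap -0.00016078107024213067
```

```bash

python3 -m handwheel '0 0 0.1 0 0 0 0;0.3 0 0.05 0 0 0 0;0.3 0 0 0 0 0 0;0.3 0 0 0 0 0 0;0.3 0 0 0 0 0 0;0 0 0 0 0 0 0'>/dev/null; python3 h.py; python3 -m handwheel '0.3 0 0 0 0 0 0;0.3 0 0 0 0 0 0;0.3 0 0 0 0 0 0;0 0 0 0 0 0 0'>/dev/null; python3 h.py
```

```text
t 6.57 chest [-67.5152 -61.5338  93.0402] yaw err 0.0011099684153141193 zaxis [ 0.0005 -0.0014 -1.    ] F [-3.333   0.3863  9.2646] gap -0.00015200778222969992
t 6.9 chest [-67.4763 -52.5516  93.0706] yaw err 0.001112366563401343 zaxis [ 0.0007 -0.0014 -1.    ] F [-2.7921 -0.2079 10.0803] gap -0.0003834290493297388
```

The door has passed the catch, so I'll push it on with the hook still held down.

```bash

python3 -m handwheel '0.5 0 0 0 0 0 0;1 0 0 0 0 0 0;1 0 0 0 0 0 0;1 0 0 0 0 0 0;1 0 0 0 0 0 0;1 0 0 0 0 0 0;1 0 0 0 0 0 0;1 0 0 0 0 0 0;1 0 0 0 0 0 0;1 0 0 0 0 0 0;0.5 0 0 0 0 0 0;0.2 0 0 0 0 0 0'>/dev/null; python3 h.py; python3 -m handwheel '0.3 0 0 0 0 0 0;0.3 0 0 0 0 0 0;0.3 0 0 0 0 0 0;0.1 0 0 0 0 0 0'>/dev/null; python3 h.py
```

```text
t 7.9 chest [-67.1292  49.8778  93.0593] yaw err 0.0017649786461650246 zaxis [ 0.0016 -0.0015 -1.    ] F [-2.7765 -1.9557  9.368 ] gap -0.00015913826714113253
t 8.23 chest [-65.6322  57.1706  93.229 ] yaw err 0.0028069419188487127 zaxis [ 0.0041 -0.0056 -1.    ] F [-1.8806 -7.9269  8.1631] gap -5.3468141276465316e-05
```

```bash

python3 -m handwheel '0.2 0 0 0 0 0 0;0 0 0 0 0 0 0'>/dev/null; python3 h.py; python3 -m handwheel '-1 0 0 0 0 0 0;0 0 -3 0 0 0 0;0 0 -3 0 0 0 0;0 0 -4 0 0 0 0;2 0.2 -1 0 0 0 1;4 0.2 0 0 0 0 1;4 0.2 0 0 0 0 1;4 0.2 0 0 0 0 1;4 0.2 0 0 0 0 1;4 0.2 0 0 0 0 1;4 0.2 0 0 0 0 1;4 0.2 0 0 0 0 1;4 0.2 0 0 0 0 1;3.8 0.2 0 0 0 0 1;0 0 0 0 0 0 1;0 0 0 0 0 0 1'>/dev/null; python3 h.py
cat > look.py <<'E'
from h import *
import sys
c=cams.read_camera("wrist");cv2.imwrite(sys.argv[1],c["image"])
o=arm.get_obs();print(o["position"])
for x,y,z in((.574,.308,.0865),):print(proj(c,[x,y,z]))
p=np.array(o["position"])
for z in(.0865,.06):print(z,proj(c,[p[0],p[1],z]))
E
python3 look.py pics/w3.png
```

```text
t 8.4 chest [-65.5947  57.3307  93.2679] yaw err 0.004296364139884476 zaxis [ 0.0037 -0.0085 -1.    ] F [ -3.4451 -14.2487   7.2274] gap -0.00011813506648703167
t 9.73 chest [-48.173  431.6816 201.2595] yaw err 0.004130287330982016 zaxis [ 0.0004 -0.0004 -1.    ] F [-0.1773 -0.7253 -0.6634] gap 0.08495713914133945
[0.5734 0.312  0.2012]
[[308.5077 238.7881]]
0.0865 [[313.5481 237.6308]]
0.06 [[313.7099 228.1236]]
```

View pics/w3.png

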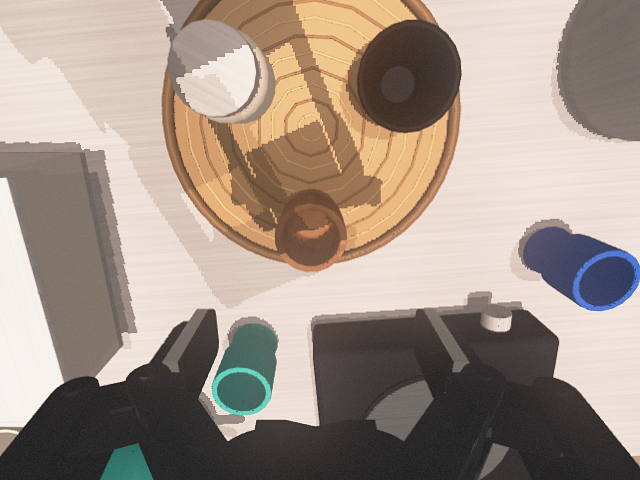

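The door is open. The mortar's rim is centred at about (312,236), against the TCP projection (313.5,237.6), so it is aligned to about 1 mm. I'll grasp it.

```bash

python3 -m handwheel '-0.1 -0.1 3 0 0 0 1;0 0 3 0 0 0 1;0 0 3 0 0 0 1;0 0 3 0 0 0 1;0 0 2 0 0 0 1;0 0 1.6 0 0 0 1;0 0 0 0 0 0 1;0 0 0 0 0 0 0.3;0 0 0 0 0 0 0.3;0 0 0 0 0 0 0.3;0 0 0 0 0 0 0.3;0 0 0 0 0 0 0.3;0 0 0 0 0 0 0.3' 40 >/dev/null; python3 h.py; python3 -m handwheel '0 0 -2 0 0 0 0.3;0 0 -3 0 0 0 0.3;0 0 -3 0 0 0 0.3;0 0 -3 0 0 0 0.3;0 0 -4 0 0 0 0.3;0 0 0 0 0 0 0.3;0 0 0 0 0 0 0.3'>/dev/null;python3 h.py
```

```text
t 10.87 chest [-47.312  428.674   47.6659] yaw err 0.0005214327235879973 zaxis [ 0.0032  0.0001 -1.    ] F [ 0.2611 -3.0682  5.9623] gap 0.05753216235216878
t 11.45 chest [-47.3684 429.8246 198.859 ] yaw err 0.0005452216897569445 zaxis [ 0.006   0.0025 -1.    ] F [-0.6283  0.2113 -1.5422] gap 0.05759001077117295
```

```bash

python3 -m handwheel '-2 0.3 -2 0 0 0 0.3;-3.3 0.5 -2 0 0 0 0.3;-3.3 0.5 0 0 0 0 0.3;-3.3 0.5 0 0 0 0 0.3;-3.3 0.5 0 0 0 0 0.3;-3.3 0.5 0 0 0 0 0.3;-3.3 0.5 0 0 0 0 0.3;-3.3 0.5 0 0 0 0 0.3;-3.3 0.5 0 0 0 0 0.3;-3.3 0.5 0 0 0 0 0.3;-3.3 0.5 0 0 0 0 0.3;-3.3 0.5 0 0 0 0 0.3;-3.3 0.6 0 0 0 0 0.3;-2 0.5 0 0 0 0 0.3;-0.7 0 0 0 0 0 0.3;0 0 0 0 0 0 0.3;0 0 0 0 0 0 0.3'>/dev/null;python3 h.py; python3 look.py pics/w4.png
```

```text
t 12.87 chest [ 19.1309 -13.2266 234.1306] yaw err -0.0003056388383609471 zaxis [-0.0035  0.0026 -1.    ] F [-0.3827  0.386  -1.4723] gap 0.057649514020490907
[ 0.6034 -0.1347  0.2345]
[[837.131  150.7386]]
0.0865 [[315.9152 226.9911]]
0.06 [[315.8064 219.3217]]
```

View pics/w4.png

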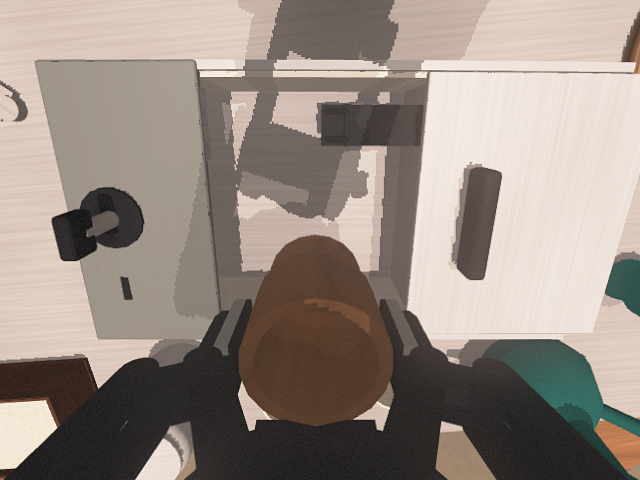

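The hook, the opening (u 205–428) and the mortar (u≈316) are all in view and clear, so I'll lower it.

```bash

python3 -m handwheel '0 0.3 2 0 0 0 0.3;0 0 3 0 0 0 0.3;0 0 3 0 0 0 0.3;0 0 3 0 0 0 0.3;0 0 3 0 0 0 0.3;0 0 2 0 0 0 0.3;0 0 1.5 0 0 0 0.3;0 0 0.4 0 0 0 0.3;0 0 0.4 0 0 0 0.3;0 0 0 0 0 0 0.3;0 0 0 0 0 0 0.3'>/dev/null;python3 h.py; python3 -m handwheel '0 0 0.15 0 0 0 0.3;0 0 0.15 0 0 0 0.3;0 0 0 0 0 0 0.3'>/dev/null;python3 h.py
```

```text
t 13.83 chest [ 24.1985 -13.7785  53.8655] yaw err 0.001058401020817376 zaxis [ 0.0017 -0.0006 -1.    ] F [-0.4913 -0.784  -2.159 ] gap 0.05788869017492114
t 14.08 chest [ 23.7543 -14.3426  50.4123] yaw err 0.00016423283047643789 zaxis [ 0.001  -0.0004 -1.    ] F [-0.6732  0.1057 -1.683 ] gap 0.057547795976366244
```

```bash

python3 -m handwheel '0 0 0.1 0 0 0 0.3;0 0 0.1 0 0 0 0.3;0 0 0 0 0 0 0.3'>/dev/null;python3 h.py; python3 -m handwheel '0 0 0.1 0 0 0 0.3;0 0 0.1 0 0 0 0.3;0 0 0 0 0 0 0.3'>/dev/null;python3 h.py
```

```text
t 14.33 chest [ 23.8994 -14.4919  49.6343] yaw err 2.090177212574207e-06 zaxis [ 0.0012 -0.0004 -1.    ] F [-1.9581 -0.3235  8.2407] gap 0.057545472518882604
t 14.58 chest [ 23.9682 -14.5087  49.5349] yaw err 0.0001611056927536686 zaxis [ 0.0017 -0.0007 -1.    ] F [-5.4416  1.5479 17.8941] gap 0.057490377156210706
```

```bash

python3 -m handwheel '0 0 -0.3 0 0 0 0.3;0 0 0 0 0 0 0.95;0 0 0 0 0 0 0.95;0 0 0 0 0 0 0.95;0 0 0 0 0 0 0.95;0 0 -1 0 0 0 0.95;0 0 -2 0 0 0 0.95;0 0 -3 0 0 0 0.95;0 0 -4 0 0 0 0.95;0 0 -4 0 0 0 0.95;0 0 -4 0 0 0 0.5;4 -0.6 0 0 0 0 0;4 -0.6 0 0 0 0 0;4 -0.6 0 0 0 0 0;3.6 -0.6 0 0 0 0 0;0 0 0 0 0 0 0;0 0 0 0 0 0 0' 30 >/dev/null;python3 h.py; python3 look.py pics/w5.png
```

```text
t 16.0 chest [ -1.2498 143.843  229.3306] yaw err 0.004355945363529942 zaxis [ 0.0001 -0.0003 -1.    ] F [-0.1309 -0.9881  0.6602] gap 0.0003319151600442846
[0.5966 0.0214 0.2293]
[[654.8409 176.1642]]
0.0865 [[313.8582 228.3566]]
0.06 [[313.9791 220.3664]]
```

View pics/w5.png

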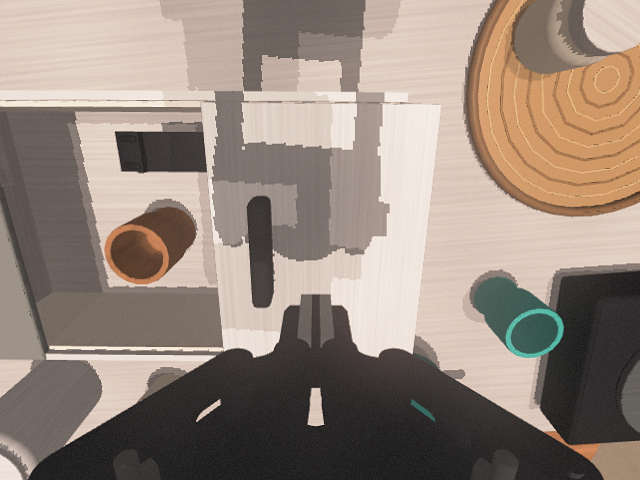

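The mortar stands upright on the chest floor and the finger is behind the handle. Next I slide the door shut.

```bash

python3 -m handwheel '0 0 3 0 0 0 0;0 0 3 0 0 0 0;0 0 3 0 0 0 0;-0.5 0 0.7 0 0 0 0;-0.7 0 0 0 0 0 0;-1 0 0 0 0 0 0;-1 0 0 0 0 0 0;-1 0 0 0 0 0 0;-1 0 0 0 0 0 0;-1 0 0 0 0 0 0;-1 0 0 0 0 0 0;-1 0 0 0 0 0 0;-1 0 0 0 0 0 0;-1 0 0 0 0 0 0;-1 0 0 0 0 0 0;-1 0 0 0 0 0 0;-1 0 0 0 0 0 0;-0.5 0 0 0 0 0 0'>/dev/null;python3 h.py;python3 -m handwheel '-0.5 0 0 0 0 0 0;-0.5 0 0 0 0 0 0;-0.5 0 0 0 0 0 0;-0.5 0 0 0 0 0 0;-0.5 0 0 0 0 0 0;-0.5 0 0 0 0 0 0;0 0 0 0 0 0 0'>/dev/null; python3 h.py
```

```text
t 17.55 chest [ -0.3563   2.9536 131.7752] yaw err -0.0001155223068954464 zaxis [ 0.0002 -0.0011 -1.    ] F [1.0727 1.4168 0.9703] gap -8.196324825895814e-05
t 18.13 chest [ -0.7305 -26.5414 131.635 ] yaw err -7.102382178654498e-05 zaxis [-0.0007 -0.001  -1.    ] F [ 0.5487 -0.3189  0.2301] gap 0.0003204211013756847
```

```bash

python3 -m handwheel '-0.3 0 0 0 0 0 0;-0.3 0 0 0 0 0 0;-0.3 0 0 0 0 0 0;0 0 0 0 0 0 0'>/dev/null;python3 h.py;python3 -m handwheel '-0.3 0 0 0 0 0 0;-0.3 0 0 0 0 0 0;0 0 0 0 0 0 0'>/dev/null; python3 h.py
```

```text
t 18.47 chest [ -0.9647 -33.5494 131.6241] yaw err -0.0005439464182100534 zaxis [-0.0008  0.0022 -1.    ] F [0.6916 3.6017 1.0605] gap 0.00011529817057269221
t 18.72 chest [ -0.9843 -33.8011 131.714 ] yaw err -0.0025099241209710216 zaxis [ 0.      0.0118 -0.9999] F [ 5.1012 18.9173  2.8079] gap 0.0002501139566419082
```

The door stops at y −33.8 with 19 N, where −34 was expected, so it is shut. Now the toggle.

```bash

python3 -m handwheel '1.5 0 0 0 0 0 0;0 0 -3 0 0 0 0;0 0 -3 0 0 0 0;0 0 -2 0 0 0 0;-2.8 0 0 0 0 0 0;-2.8 0 0 0 0 0 0;-2.8 0 0 0 0 0 0;-2.7 0 0 0 0 0 0;0 0 3 0 0 0 0;0 0 2.6 0 0 0 0;0 0 0 0 0 0 0;0 0 0 0 0 0 0'>/dev/null;python3 h.py; python3 -m handwheel '-0.4 0 0 0 0 0 0;-0.4 0 0 0 0 0 0;-0.4 0 0 0 0 0 0;-0.3 0 0 0 0 0 0;0 0 0 0 0 0 0'>/dev/null; python3 h.py
```

```text
t 19.72 chest [  -1.8042 -136.1588  154.4953] yaw err 0.0002813629556478875 zaxis [-0.0038  0.0014 -1.    ] F [ 0.5321 -0.2313  0.5014] gap 3.07644895023344e-05
t 20.13 chest [   0.1852 -152.1764  156.9703] yaw err -0.0002434725189748993 zaxis [ 0.002  -0.0015 -1.    ] F [-0.5155  0.5545  1.557 ] gap 5.736081402476544e-05
```

```bash

python3 -m handwheel '-0.4 0 0 0 0 0 0;-0.4 0 0 0 0 0 0;-0.3 0 0 0 0 0 0;0 0 0 0 0 0 0'>/dev/null;python3 h.py; python3 -m handwheel '-0.3 0 0 0 0 0 0;-0.2 0 0 0 0 0 0;-0.2 0 0 0 0 0 0;0 0 0 0 0 0 0'>/dev/null; python3 h.py
```

```text
t 20.47 chest [  -0.3349 -162.4912  155.9177] yaw err -0.0003306887005497111 zaxis [ 0.0005  0.0004 -1.    ] F [1.7548 2.667  2.0725] gap 2.8008276766324045e-05
t 20.8 chest [  -0.7339 -168.4803  155.142 ] yaw err -0.00015424088389666413 zaxis [-0.0007  0.0022 -1.    ] F [ 2.5051  5.1784 -0.2212] gap -0.0004368643620993382
```

```bash

python3 -m handwheel '-0.2 0 0 0 0 0 0;-0.2 0 0 0 0 0 0;0 0 0 0 0 0 0'>/dev/null;python3 h.py; python3 -m handwheel '-0.2 0 0 0 0 0 0;0 0 0 0 0 0 0'>/dev/null; python3 h.py
```

```text
t 21.05 chest [  -0.8624 -169.2233  155.078 ] yaw err -0.0007489210268241814 zaxis [-0.0009  0.0082 -1.    ] F [ 3.723  11.7173  0.4271] gap 0.00015770832668868354
t 21.22 chest [  -0.9207 -169.415   155.0364] yaw err -0.0008092645121061254 zaxis [-0.0011  0.0112 -0.9999] F [ 4.7574 14.6541  2.0241] gap -0.00018232081592584057
```

At the stop with 15 N. I'll hold about 1.5 s, then ease back and lift away.

```bash

python3 -m handwheel '0 0 0 0 0 0 0;0 0 0 0 0 0 0;0 0 0 0 0 0 0;0 0 0 0 0 0 0;0 0 0 0 0 0 0;0 0 0 0 0 0 0;0 0 0 0 0 0 0;0 0 0 0 0 0 0;0 0 0 0 0 0 0;0 0 0 0 0 0 0;0 0 0 0 0 0 0;0 0 0 0 0 0 0;0 0 0 0 0 0 0;0 0 0 0 0 0 0;0 0 0 0 0 0 0;0 0 0 0 0 0 0;0 0 0 0 0 0 0;0 0 0 0 0 0 0'>/dev/null;python3 h.py; python3 -m handwheel '0.5 0 0 0 0 0 0;0.7 0 0 0 0 0 0;0.7 0 0 0 0 0 0;0.7 0 0 0 0 0 0;1 0 0 0 0 0 0;1 0 0 0 0 0 0;0 0 -3 0 0 0 0;0 0 -3 0 0 0 0;0 0 -3 0 0 0 0;0 -3 0 0 0 0 0;0 -3 0 0 0 0 0;0 -3 0 0 0 0 0;0 -3 0 0 0 0 0;0 0 0 0 0 0 0;0 0 0 0 0 0 0'>/dev/null; python3 h.py; python3 - <<'E'
from h import *
t=cams.read_camera("top")["image"];w=cams.read_camera("wrist")["image"]
a=cv2.resize(t[155:300,195:500],None,fx=2.6,fy=2.6,interpolation=2)
b=cv2.resize(w[80:480],(a.shape[1]//2-80,210))
o=np.zeros((a.shape[0]+210,a.shape[1],3),np.uint8);o[:a.shape[0]]=a;o[a.shape[0]:,:b.shape[1]]=b
s=cams.read_camera("side")["image"][195:400,325:510];s=cv2.resize(s,(int(185*210/205*1.9),210));o[a.shape[0]:,b.shape[1]:b.shape[1]+s.shape[1]]=s[:,:o.shape[1]-b.shape[1]]
cv2.imwrite("pics/f.png",o)
E
```

```text
t 22.72 chest [  -0.9071 -169.4162  155.0688] yaw err -0.00021362213600813196 zaxis [-0.0011  0.0105 -0.9999] F [ 5.2766 14.1557  0.7306] gap -3.105407403847208e-06
t 23.97 chest [-121.7611 -128.8809  246.0228] yaw err -0.0010453207393220226 zaxis [-0.0003 -0.0001 -1.    ] F [ 0.5795 -0.9422 -0.2253] gap -0.000112532857919828
```

View pics/f.png

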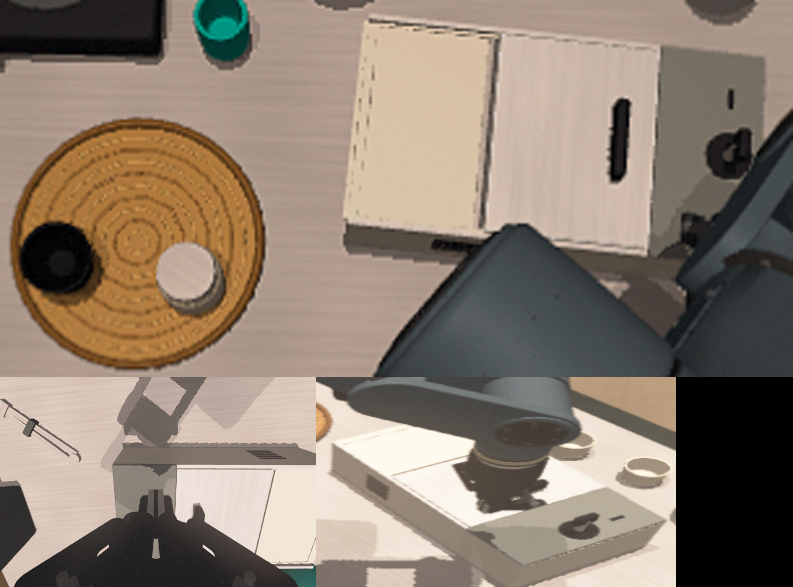

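The door edge meets the panel with no gap, the toggle is upright again, and the cup and jar are unmoved. The robot is clear of everything, so I'm handing in.

```bash
python3 -c "
from rig import arm
print(arm.job_done())"
```

```text
the job is handed in; nothing more can be done
None
```

The job is done and handed in at about 24 s of the 72 s allowed.

**What I did**
1. I slid the door to the hook's catch by pushing the handle.
2. I pressed the hook down about 7 mm (about 10 N) and kept it down while pushing the door to its open stop.
3. I stood the mortar on the chest floor at about chest x 24, y −14 mm and let go.
4. I slid the door shut until it stopped at 19 N.
5. I held the toggle at its far stop at about 14 N for about 1.5 s, then let it recentre.

**Last checks**
- **Mortar:** the picture taken after release showed it upright. It is under the shut door, so I could not see it again after that.
- **Door:** the final pictures show no gap at the panel. The stop position was −33.8 mm, against −34 mm expected.
- **Toggle:** it looks recentred in the final pictures.
- **Cup and jar:** both are in their original places.
- **Hook:** I took its catch from the door being fully shut; I did not test it by pulling the door.
- **Cameras:** the top and side cameras disagreed by about 3 mm on where the chest stands. I used a position between the two, and the wrist camera mostly agreed (one panel corner was about 4 mm off).

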